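# Set up the bench angle jig: stop pin in, flap held at the pointer

## Robot

A 6-joint arm with a two-finger parallel gripper is mounted at the origin on the work surface. World frame = base frame: x ahead of the robot, y to its left, z up, the work surface at z = 0. Lengths are in m, angles in rad, forces in N, time in s.
With the tool pointing down it reaches from about 0.25 to 0.725 m from the base axis. Payload 4 kg.
Tool frame: the origin (TCP) lies on the mounting face of the last link; the fingertips stand 173 mm ahead of it and the grasp point (between the pads) lies 155 mm ahead of it (bot.grip_depth is the distance from the TCP to the grasp point, in m); z points along the fingers, y is the line along which they close (so a half turn about z gives the same grasp; the last joint's range is limited). The gripper opens to 85 mm and grips with 20 to 120 N. Pads are 22 mm wide; open, the fingers measure 114 mm over their backs; the gripper's body (76 mm by 85 mm) begins 54 mm behind the grasp point. The pads swing forward as they close: fully open they stand 13 mm farther back than shut.
Start: joints at [-1.32, 0.241, 0.005, 1.335, 0, 1.571], TCP at [0.124, -0.484, 0.405] pointing down, gripper open.
Joint ranges: [-2.72, 2.72], [-1.05, 1.87], [-1.09, 1.28], [-1.99, 2.15], [-1.42, 1.44], [-3.14, 3.14]. Speed limits (rad/s): [2.79, 2.79, 3.14, 3.14, 3.14, 3.14].

## Interface

Orientations are given as a unit quaternion [w, x, y, z].
In Python, from cell import bot gives the robot as it stands.
- The arm moves only by the tool servo_tool, never from a script. Its argument "series" is a list of rows, each a list of 2 entries, a list of its own where there are three numbers: the shift along the tool's x, y, z in m, then the turn, a rotation vector about the tool's x, y, z in degrees. In form: [[[x, y, z], [wx, wy, wz]], ...]. A call has 1 to 5 rows; each row shifts and turns the commanded pose from where the row before left it, along the tool's axes as they then stand; what a row does not reach is not made up. A row lasts 1/10 s, in which the tool goes at most 50 mm and 8.59 degrees, less where a joint would pass 70% of its speed; a pose out of reach is approached as far as the arm can. A call is refused whole if a number of a shift passes 0.05 or a number of a turn 8.59, either way. A call with a gripper value outside its range is refused whole. "hand" is the opening in per cent of the stroke, from 0 (shut) to 100 (fully open), set as the call begins (left out, the last holds). The fingers move at their own pace and stop on an object; "squeeze" is the grip in N (left out, the last holds). Time passes only in rows, so rows that do not move let the fingers close. It gives the time, the measured TCP pose, the force, the opening and the grip force at its end, in the units of the state.
- bot.observe(): the state, without advancing time (a new reading comes with each control period).
- bot.camera(name): name is "side" or "top" or "wrist"; returns the picture (400x640x3 uint8, red, green, blue); there is no depth.
- bot.calibration(name): a dict with "fovy" (degrees; the focal length in pixels is half the picture's height over the tangent of half this angle, whatever the lens; pixels are square), "cx", "cy" (the principal point, pixels), "dist_coeffs" ([k1, k2, p1, p2, k3] as OpenCV has them; the pictures are not rectified), "camera_from_world" (4x4, takes a point from world to camera coordinates). Camera axes: x right, y down, z forward; pixel columns grow to the right and rows downward; lengths in m; the calibration is good to about 2 mm. A picture is of the moment at which its call begins: read the wrist's pose just before it. calibration takes no time and is no camera call; for the wrist camera it gives the pose at the moment of the call.
- bot.sign_off(): hands the job in; it is judged then, once.
The state is a dict: "time_s": time; "joint_positions": joint angles; "dq": joint speeds; "tau": joint torques, N m; "tool_pos": TCP position; "orientation": TCP orientation; "contact_force": force on the tool from outside, world axes, zero at the start; "torque": the same for the moment, N m; "width": finger opening in m; "gripper_force": force on a finger pad.
Only numpy, scipy, OpenCV 4.12 (cv2) and the standard library are available. Lean on these libraries where they do the work, as an engineer would, in place of code of your own. Each camera call takes 0.05 s, during which the arm holds its last target. There are 200 camera calls.

## Task

Take the thin steel pin out of the pin block and stand it in the hole of the angle jig's base, all the way down, while the flap still lies flat. Then lift the hinged flap by its steel bar until it lines up with the steel pointer on the protractor board, and finish while holding it there by the bar, still, with the pin standing in its hole. Do not shift the pointer or the other things on the bench.

Things in the scene. Friction and masses are not known exactly. Their poses are not given: they have to be found in the camera images.
- pin_mid (a point): centre (half-way up) of the loose steel pin: a plain round rod 10 mm across, 100 mm tall, slightly chamfered foot, about 60 g. It stands upright in a blind hole of the dark wooden pin block (120 x 50 x 40 mm high, fixed to the bench; the hole is 30 mm deep and 13 mm wide, so the upper 70 mm of the pin shows). The point's z axis runs up the pin
- pin_tip (a point): centre of the pin's foot, 50 mm below pin_mid
- block: the pin block; origin under its centre, x axis along its 120 mm length (the row of two holes: the pin's at -33 mm, a stout wooden peg's at +33 mm; leave the peg). z up
- hole (a point): centre of the mouth of the angle jig's stop-pin hole, in the top face of the jig's wooden base (40 mm above the bench). The hole is round, upright, 13 mm wide with a 2 mm chamfer, 30 mm deep with a flat bottom. Its axes are those of the jig: x along the hinge line, y from the hinge towards this hole (55 mm), z up. The jig is fixed to the bench
- hinge (a point): midpoint of the flap's hinge line, 52 mm above the bench; axes as for hole. A wooden protractor board, 12 mm thick, stands on the base at jig x = +80 to +92 mm, y = -125 to +15 mm, up to 150 mm above the bench
- bar (a point): middle of the flap's bar handle: a round steel bar, 14 mm across and 108 mm long, parallel to the hinge line, 195 mm from it in the flap's mid plane, carried by two side rods at its ends. There is a clear gap of 58 mm between bar and flap edge, and nothing but the bench 45 mm below the bar when the flap is down. The point turns with the flap
- flap (a joint): angle of the flap, rad: 0 lying flat on the base (as at the start, bar on the side away from the pin hole), growing as the bar is raised, to 1.4. The flap (plywood, 120 x 124 x 14 mm, about 0.4 kg with its bar) swings freely and falls back by itself when let go
- pointer (a joint): angle of the steel pointer on the outer face of the protractor board, rad, on the same scale as flap: the flap is in line with the pointer when both are equal. It lies between 0.6 and 1.1 and stays stiffly where it was set; not to be moved
- pointer_tip (a point): point on the pointer's short cross tip, 6 mm from its inner end, 198 mm from the hinge line, 72 mm along jig x from the hinge's midpoint; when the flap is in line, the bar's end is next to it, 11 mm away. The pointer's arm runs at jig x = +96 to +100 mm, thin, up to about 230 mm above the bench
- peg: stout wooden peg, 18 mm across and 55 mm tall, standing in the other hole of the pin block, 66 mm from the pin's hole; not to be used. Origin at its foot
- glue: white jar of glue, 60 mm across, 130 mm tall, standing beside the jig at left or right (wherever the pin block is not). Origin at its foot
- offcut: wood offcut lying near the robot at its left, 60 x 90 x 35 mm high. Origin under its centre
- driver: screwdriver lying near the robot at its right. Origin under it
- square: try square lying at the far right, blade 170 mm, stock 110 mm. Origin at its corner
Not all that is in view belongs to the job. What is shaped like the offcut but purple or red is not meant.

How it is judged:
By the outcome, as a careful person would: the job done as asked, in the order asked, and still so for the second after the job is handed in, while the arm keeps its last pose, push and grip.
It also fails if it takes over 69 s, if anything falls off the work surface, if the arm or the gripper's body presses on something with over 40 N, if the wrist force passes 120 N, or if a joint passes its speed limit or range.

## Working session

There is one attempt and no reset: what is moved stays moved. The work goes in short steps, Python scripts to look and compute and a tool call to move; the robot and the scene stay as the last step left them, time stands still between calls to the robot, and variables do not carry over. Pictures are saved under pics/ and viewed, at most 10 in all, crops included, and the job is handed in when it is done.

Besides the shell and the picture viewer there is one more tool, called after "Request:" as name([rows], argument=value, ...), one row to a line, values as JSON. servo_tool: Moves the arm, as the interface text tells. Its arguments: {"type":"object","properties":{"series":{"type":"array"},"hand":{"type":"number"},"squeeze":{"type":"number"}},"required":["series"]}

```bash
mkdir -p pics; ls; python3 - <<'E'
from cell import bot
import cv2, json
for n in ["top","side"]:
    im=bot.camera(n); cv2.imwrite(f"pics/{n}0.png",im[:,:,::-1])
    c=bot.calibration(n); print(n,c)
print(bot.observe(), bot.grip_depth)
E
```

```text
pics
top {'fovy': 52.2574461317859, 'cx': 321.45459131615064, 'cy': 203.86361381621708, 'dist_coeffs': array([0.01519409, 0.        , 0.        , 0.        , 0.        ]), 'camera_from_world': array([[ 2.44051986e-02, -9.99677350e-01,  7.04141933e-03,
        -5.01601120e-04],
       [-9.96921046e-01, -2.48617209e-02, -7.43661415e-02,
         4.60843410e-01],
       [ 7.45172091e-02, -5.20481868e-03, -9.97206145e-01,
         1.03751520e+00],
       [ 0.00000000e+00,  0.00000000e+00,  0.00000000e+00,
         1.00000000e+00]])}
side {'fovy': 42.2961189099189, 'cx': 324.01764886459114, 'cy': 198.24980462807895, 'dist_coeffs': array([-0.00030906,  0.        ,  0.        ,  0.        ,  0.        ]), 'camera_from_world': array([[-9.30494641e-01, -3.66305489e-01, -1.08817948e-04,
         4.05224641e-01],
       [-2.03655567e-01,  5.17575773e-01, -8.31047369e-01,
         1.55535224e-01],
       [ 3.04473535e-01, -7.73262962e-01, -5.56201635e-01,
         1.19321444e+00],
       [ 0.00000000e+00,  0.00000000e+00,  0.00000000e+00,
         1.00000000e+00]])}
{'time_s': 0.1, 'joint_positions': array([-1.31999500e+00,  2.41347164e-01,  3.90290763e-03,  1.33521190e+00,
        1.73787951e-05,  1.57083010e+00]), 'dq': array([ 0.00035492, -0.00078052,  0.00246249,  0.00012527,  0.00040168,
       -0.00081941]), 'tau': array([ 1.13834069e-04, -3.73139977e+01,  2.53008717e+01,  1.08594785e-02,
        1.00689890e-04, -1.53435042e-05]), 'tool_pos': array([ 0.12403609, -0.48413681,  0.4039137 ]), 'orientation': array([-9.23697683e-04,  9.92149319e-01,  1.25055447e-01, -1.07700973e-04]), 'contact_force': array([ 0.75953873, -0.56117546, -0.38841071]), 'torque': array([ 0.00236327, -0.03906568, -0.04718986]), 'gripper_force': 0.0, 'width': 0.08521428113882346} 0.1547
```

View pics/top0.png

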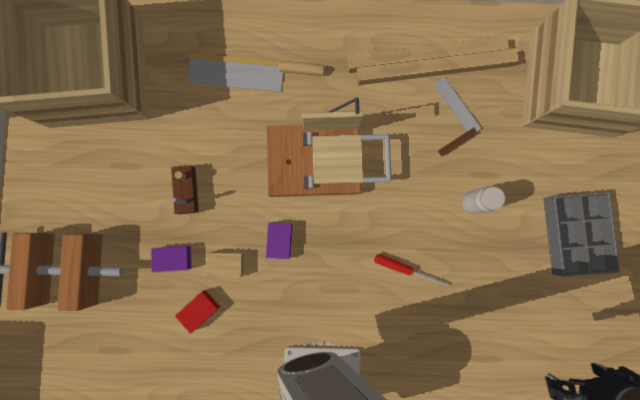

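View pics/side0.png

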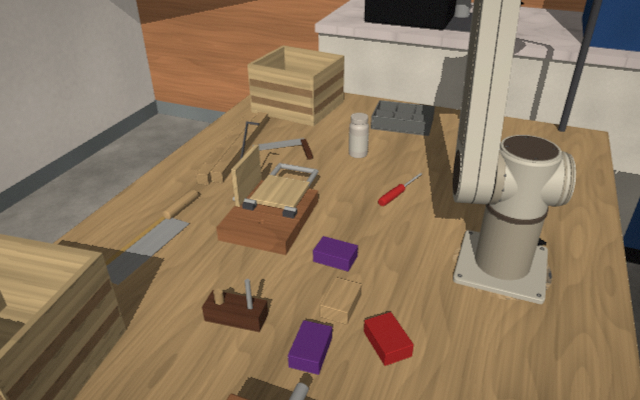

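Top view: jig base around (313,160), with the hole at (289,162), the hinge near x=309 and the bar at x≈388. The protractor board is at (332,120) and the pointer at (345,105). The pin block is at (184,190), with the pin at its near end (~(180,200)) and the peg at (179,175). The side view agrees: pin at (249,295), peg at (219,297). Next I'll enlarge both.

```bash
cat > h.py <<'E'
import numpy as np, cv2
from scipy.spatial.transform import Rotation as R
from scipy.optimize import least_squares
def K(c):
    f=200/np.tan(np.radians(c["fovy"])/2); return np.array([[f,0,c["cx"]],[0,f,c["cy"]],[0,0,1]])
def ray(c,uv):
    p=cv2.undistortPoints(np.array([[uv]],float),K(c),c["dist_coeffs"]).ravel()
    T=c["camera_from_world"]; d=T[:3,:3].T@np.r_[p,1]; o=-T[:3,:3].T@T[:3,3]; return o,d/np.linalg.norm(d)
def atz(c,uv,z):
    o,d=ray(c,uv); return o+d*(z-o[2])/d[2]
def proj(c,P):
    T=c["camera_from_world"]; rv=cv2.Rodrigues(T[:3,:3])[0]
    return cv2.projectPoints(np.atleast_2d(P).astype(float),rv,T[:3,3],K(c),c["dist_coeffs"])[0][:,0]
def tri(*obs): # (c,uv)...
    A=np.zeros((3,3));b=np.zeros(3)
    for c,uv in obs:
        o,d=ray(c,uv);M=np.eye(3)-np.outer(d,d);A+=M;b+=M@o
    return np.linalg.solve(A,b)
def crop(im,x,y,w,h,s):
    return cv2.resize(im[y:y+h,x:x+w],None,fx=s,fy=s,interpolation=cv2.INTER_CUBIC)
E
python3 - <<'E'
from h import *
t=cv2.imread("pics/top0.png"); s=cv2.imread("pics/side0.png")
a=crop(t,150,90,70,130,4.6) ; b=crop(t,255,90,145,115,3.3)
c=crop(s,195,265,85,70,4.6); d=crop(s,215,110,110,145,2.6)
W=800;H=600
o=np.zeros((600,800,3),np.uint8)
def put(i,x,y): 
    h=min(i.shape[0],600-y);w=min(i.shape[1],800-x);o[y:y+h,x:x+w]=i[:h,:w]
put(crop(t,255,90,145,115,3.2),0,0); put(crop(t,160,155,50,65,5),470,0); put(crop(s,195,270,85,65,3.5),470,330)
put(crop(s,215,145,110,75,4),0,372-72+0)if 0 else put(crop(s,215,110,110,85,2.6),0,372)
cv2.imwrite("pics/c0.png",o)
E
```

```text
(no output)
```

View pics/c0.png

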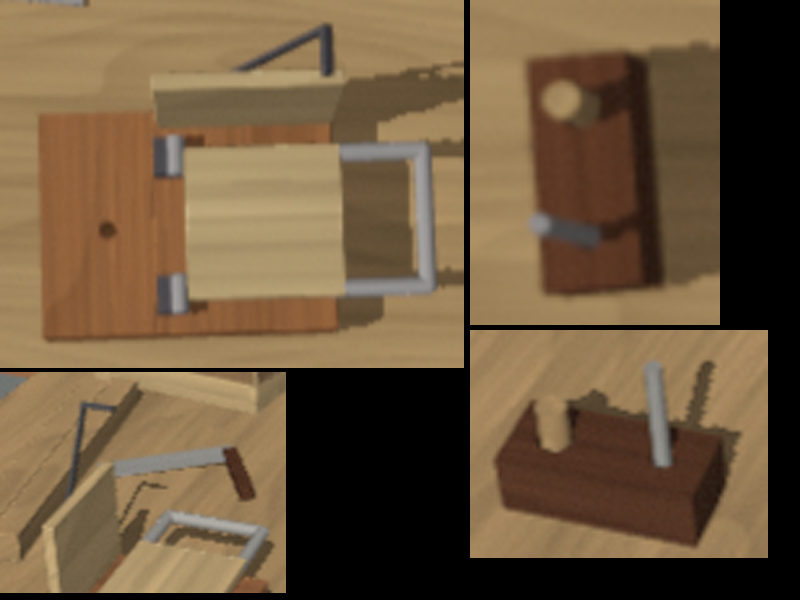

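```bash
python3 - <<'E'
from cell import bot
from h import *
np.set_printoptions(precision=4,suppress=True)
t=bot.calibration("top"); s=bot.calibration("side")
T=lambda u,v:((u-470+.5)/5+159.5,(v+.5)/5+154.5)
J=lambda u,v:((u+.5)/3.2+254.5,(v+.5)/3.2+89.5)
SP=lambda u,v:((u-470+.5)/3.5+194.5,(v-330+.5)/3.5+269.5)
SJ=lambda u,v:((u+.5)/2.6+214.5,(v-372+.5)/2.6+109.5)
print("pin top",atz(t,T(540,223),.11),tri((t,T(540,223)),(s,SP(654,364))))
print("pin base",atz(t,T(597,237),.04),atz(s,SP(662,463),.04))
bl=[atz(t,T(*p),.04) for p in [(528,60),(628,52),(645,288),(545,292)]]
print("block",np.array(bl),np.mean(bl,0))
print("peg top",atz(t,T(562,101),.065))
h=atz(t,J(107,230),.04);print("hole",h)
b1=atz(t,J(423,151),.052);b2=atz(t,J(429,285),.052);print("bar",b1,b2,(b1+b2)/2,np.linalg.norm(b1-b2))
jx=(b1-b2);jx/=np.linalg.norm(jx);print("jx ang",np.degrees(np.arctan2(jx[1],jx[0])))
b=[atz(t,J(*p),.04) for p in [(40,115),(330,124),(337,331),(44,339)]];print("base",np.array(b))
c=tri((t,J(327,29)),(s,SJ(82,405)));i=tri((t,J(328,72)),(s,SJ(115,409)))
print("ptr corner",c,"inner",i)
for P in(c,i):
  d=P-h
  R2=np.array([jx,np.cross([0,0,1],jx)])
  q=R2@d; y=q[1]+.055;z=P[2]-.052
  print(q[0],y,z,np.hypot(y,z),np.arctan2(z,-y))
E
```

```text
pin top [0.4561 0.3589 0.11  ] [0.4547 0.3578 0.1114]
pin base [0.4551 0.355  0.04  ] [0.4522 0.3622 0.04  ]
block [[0.5442 0.3942 0.04  ]
 [0.5497 0.344  0.04  ]
 [0.43   0.3297 0.04  ]
 [0.4268 0.3797 0.04  ]] [0.4877 0.3619 0.04  ]
peg top [0.5203 0.3673 0.065 ]
hole [0.565  0.0986 0.04  ]
bar [ 0.6324 -0.1504  0.052 ] [ 0.5257 -0.1565  0.052 ] [ 0.5791 -0.1534  0.052 ] 0.10688320415445039
jx ang 3.2746971923915402
base [[ 0.6566  0.155   0.04  ]
 [ 0.6554 -0.0775  0.04  ]
 [ 0.4888 -0.086   0.04  ]
 [ 0.4766  0.1457  0.04  ]]
ptr corner [ 0.6718 -0.0579  0.2196] inner [ 0.6396 -0.06    0.2207]
0.0976645638794681 -0.10737193704873871 0.1676034424082396 0.19904684567380213 1.0010357201674625
0.06541879782628125 -0.10763613884295223 0.16865830139073176 0.20007788736646087 1.0027678326000162
```

Everything agrees with the given sizes:

| Quantity | Measured |
|---|---|
| Pin | ≈ (0.455, 0.358) |
| Hole | ≈ (0.565, 0.099) |
| Jig yaw | ≈ 3.2° |
| Bar length | 107 mm |
| Hole to bar | 252 mm (250 expected) |
| Pointer | ≈ 1.00 rad, radius 199 mm |

Next I'll turn the tool to the jig's yaw and travel above the pin.

Request:
servo_tool([
  [[0.01, -0.02, 0], [0, 0, 5.6]],
  [[0.019, -0.04, 0], [0, 0, 5.6]],
  [[0.019, -0.04, 0], [0, 0, 0]],
  [[0.019, -0.04, 0], [0, 0, 0]],
  [[0.019, -0.04, 0], [0, 0, 0]],
], hand=100, squeeze=60)

```text
time_s: 0.6
tool_pos: [0.1918, -0.2954, 0.4043]
orientation: [-0.0, 1.0, 0.027, -0.0]
contact_force: [1.0, -0.4, -0.1]
width: 0.0854
gripper_force: 0.0
```

Request:
servo_tool([
  [[0.019, -0.04, 0], [0, 0, 0]],
  [[0.019, -0.04, 0], [0, 0, 0]],
  [[0.019, -0.04, 0], [0, 0, 0]],
  [[0.019, -0.04, 0], [0, 0, 0]],
  [[0.019, -0.04, 0], [0, 0, 0]],
])

```text
time_s: 1.1
tool_pos: [0.2755, -0.0904, 0.4047]
orientation: [0.0, 1.0, 0.027, 0.0]
contact_force: [1.0, -1.0, 0.6]
width: 0.0853
gripper_force: 0.0
```

Request:
servo_tool([
  [[0.019, -0.04, 0], [0, 0, 0]],
  [[0.019, -0.04, 0], [0, 0, 0]],
  [[0.019, -0.04, 0], [0, 0, 0]],
  [[0.019, -0.04, 0], [0, 0, 0]],
  [[0.019, -0.04, 0], [0, 0, 0]],
])

```text
time_s: 1.6
tool_pos: [0.3644, 0.0487, 0.4055]
orientation: [-0.024, 0.998, 0.059, -0.002]
contact_force: [0.3, 0.0, -0.4]
width: 0.0857
gripper_force: 0.0
```

Request:
servo_tool([
  [[0.019, -0.04, 0], [0, 0, 0]],
  [[0.019, -0.04, 0], [0, 0, 0]],
  [[0.019, -0.04, 0], [0, 0, 0]],
  [[0.01, -0.03, 0], [0, 0, 0]],
  [[0.005, -0.02, 0], [0, 0, 0]],
])

```text
time_s: 2.1
tool_pos: [0.4308, 0.117, 0.4176]
orientation: [-0.062, 0.991, 0.114, -0.008]
contact_force: [-1.5, 0.4, -0.5]
width: 0.0856
gripper_force: 0.0
```

```bash
cat > st.py <<'E'
from cell import bot
from h import *
import sys
np.set_printoptions(precision=4,suppress=True)
o=bot.observe(); q=o["orientation"]; r=R.from_quat(q[[1,2,3,0]])
print("t",o["time_s"],"q",o["joint_positions"],"tcp",o["tool_pos"],"\nR",r.as_matrix().tolist(),"grasp",o["tool_pos"]+r.apply([0,0,bot.grip_depth]))
if len(sys.argv)>1: # target grasp x y z, yaw deg (tool down)
    x,y,z,yaw=map(float,sys.argv[1:5]); a=np.radians(yaw)
    D=R.from_matrix(np.array([[np.cos(a),np.sin(a),0],[np.sin(a),-np.cos(a),0],[0,0,-1]]))
    P=np.array([x,y,z+bot.grip_depth])
    print("turn(tool) deg",np.degrees((r.inv()*D).as_rotvec()),"shift after turn(tool)",D.inv().apply(P-o["tool_pos"]),"shift now(tool)",r.inv().apply(P-o["tool_pos"]))
E
python3 st.py 0.455 0.3585 0.085 3.2
```

```text
t 2.1 q [ 0.2288  0.1297 -0.1011  1.3425  0.1256  3.1406] tcp [0.4308 0.117  0.4176] 
R [[0.9737202049394661, 0.2256470431389539, -0.0308605640792844], [0.22773472716333726, -0.9661248548849329, 0.12140699657518916], [-0.0024200281991932724, -0.12524446772698075, -0.9921229595001321]] grasp [0.426  0.1358 0.2641]
turn(tool) deg [-7.1647  0.7637  9.942 ] shift after turn(tool) [ 0.0377 -0.2397  0.1779] shift now(tool) [ 0.079  -0.2055  0.2051]
```

Joint 6 reached its range, which tilted the tool. The half-turned grasp (yaw 183.2°) puts it mid-range, so I'll level the tool and turn it the other way.

Request:
servo_tool([
  [[0, 0, 0], [-7.16, 0.76, 0]],
  [[0, 0, 0], [0, 0, -8.5]],
  [[0, 0, 0], [0, 0, -8.5]],
  [[0, 0, 0], [0, 0, -8.5]],
  [[0, 0, 0], [0, 0, -8.5]],
])

```text
time_s: 2.6
tool_pos: [0.4321, 0.1058, 0.4179]
orientation: [-0.003, 0.913, 0.407, 0.006]
contact_force: [1.2, 0.0, 0.2]
width: 0.0855
gripper_force: 0.0
```

Request:
servo_tool([
  [[0, 0, 0], [0, 0, -8.5]],
  [[0, 0, 0], [0, 0, -8.5]],
  [[0, 0, 0], [0, 0, -8.5]],
  [[0, 0, 0], [0, 0, -8.5]],
  [[0, 0, 0], [0, 0, -8.5]],
])

```text
time_s: 3.1
tool_pos: [0.4321, 0.1058, 0.4179]
orientation: [-0.0, 0.704, 0.71, 0.007]
contact_force: [0.2, 0.6, 1.2]
width: 0.0859
gripper_force: 0.0
```

Request:
servo_tool([
  [[0, 0, 0], [0, 0, -8.5]],
  [[0, 0, 0], [0, 0, -8.5]],
  [[0, 0, 0], [0, 0, -8.5]],
  [[0, 0, 0], [0, 0, -8.5]],
  [[0, 0, 0], [0, 0, -8.5]],
])

```text
time_s: 3.6
tool_pos: [0.4321, 0.1058, 0.4179]
orientation: [0.002, 0.398, 0.917, 0.006]
contact_force: [-0.1, 0.0, -0.5]
width: 0.0852
gripper_force: 0.0
```

Request:
servo_tool([
  [[0, 0, 0], [0, 0, -8.5]],
  [[0, 0, 0], [0, 0, -8.5]],
  [[0, 0, 0], [0, 0, -8.5]],
  [[0, 0, 0], [0, 0, -8.5]],
  [[0, 0, 0], [0, 0, -8.5]],
])

```text
time_s: 4.1
tool_pos: [0.4321, 0.1058, 0.4179]
orientation: [0.004, 0.039, 0.999, 0.005]
contact_force: [0.2, -0.0, 0.1]
width: 0.0852
gripper_force: 0.0
```

```bash
python3 st.py 0.455 0.3585 0.085 183.2
```

```text
t 4.1 q [ 0.238   0.1206 -0.1084  1.331   0.0074  0.3158] tcp [0.4321 0.1058 0.4179] 
R [[-0.9969429289858645, 0.07763863529919746, 0.008777166625042335], [0.07772337360164594, 0.9969271445471928, 0.009764510277518566], [-0.007992092408406848, 0.010416850476943998, -0.999913804127674]] grasp [0.4334 0.1073 0.2632]
turn(tool) deg [ 0.5654  0.4971 -7.6554] shift after turn(tool) [-0.037   0.251   0.1782] shift now(tool) [-0.0018  0.2519  0.1808]
```

Request:
servo_tool([
  [[0, 0, 0], [0.57, 0.5, -7.66]],
  [[-0.007, 0.045, 0], [0, 0, 0]],
  [[-0.007, 0.045, 0], [0, 0, 0]],
  [[-0.007, 0.045, 0], [0, 0, 0]],
  [[-0.007, 0.045, 0], [0, 0, 0]],
])

```text
time_s: 4.6
tool_pos: [0.4512, 0.2884, 0.4181]
orientation: [0.0, -0.025, 1.0, -0.0]
contact_force: [0.8, 0.0, -0.0]
width: 0.0853
gripper_force: 0.0
```

Request:
servo_tool([
  [[-0.006, 0.045, 0.01], [0, 0, 0]],
  [[-0.003, 0.026, 0.02], [0, 0, 0]],
  [[0, 0, 0.03], [0, 0, 0]],
  [[0, 0, 0.01], [0, 0, 0]],
  [[0, 0, 0], [0, 0, 0]],
])

```text
time_s: 5.1
tool_pos: [0.4563, 0.3577, 0.3461]
orientation: [-0.002, -0.025, 1.0, -0.002]
contact_force: [-1.7, -0.5, 0.6]
width: 0.0856
gripper_force: 0.0
```

```bash
python3 st.py 0.455 0.3585 0.085 183.2; python3 - <<'E'
from cell import bot
import cv2
cv2.imwrite("pics/w1.png",bot.camera("wrist")[:,:,::-1])
import numpy as np; np.savez("w1.npz",**bot.calibration("wrist"))
E
```

```text
t 5.1 q [ 0.665   0.43    0.1207  1.2663 -0.0005  0.6152] tcp [0.4563 0.3577 0.3461] 
R [[-0.9987534834890153, -0.04979474216319951, -0.0034587384200326313], [-0.049783259755039846, 0.9987544927077687, -0.003330216841267489], [0.003620257825067019, -0.003153878397800468, -0.999988473325734]] grasp [0.4557 0.3572 0.1914]
turn(tool) deg [-0.1801 -0.208  -0.3461] shift after turn(tool) [0.0012 0.0008 0.1064] shift now(tool) [0.0009 0.0012 0.1064]
```

View pics/w1.png

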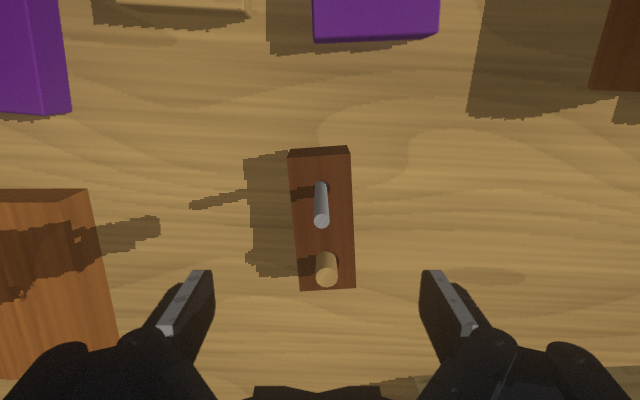

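Wrist view: pin top at (322,220), pin leaving the block at about (320,188), peg top at (326,276), and the pin centred between the open fingers.

```bash
python3 - <<'E'
from h import *
c=dict(np.load("w1.npz")); c["fovy"]=float(c["fovy"]);c["cx"]=float(c["cx"]);c["cy"]=float(c["cy"])
print(c["fovy"],-c["camera_from_world"][:3,:3].T@c["camera_from_world"][:3,3])
print(atz(c,(322,220),.11),atz(c,(320.5,188),.04),"peg",atz(c,(326,277),.065))
E
```

```text
58.37115381759364 [0.375038   0.35433503 0.31707213]
[0.4570586  0.36147013 0.11      ] [0.45714789 0.36118555 0.04      ] peg [0.52360474 0.36883817 0.065     ]
```

Request:
servo_tool([
  [[-0.001, 0.0025, 0.01], [-0.18, -0.2, -0.35]],
  [[0, 0, 0.035], [0, 0, 0]],
  [[0, 0, 0.035], [0, 0, 0]],
  [[0, 0, 0.02], [0, 0, 0]],
  [[0, 0, 0.006], [0, 0, 0]],
])

```text
time_s: 5.65
tool_pos: [0.458, 0.3605, 0.2405]
orientation: [0.001, -0.028, 1.0, 0.001]
contact_force: [0.2, -0.7, -0.2]
width: 0.0854
gripper_force: 0.0
```

Request:
servo_tool([
  [[0, 0, 0], [0, 0, 0]],
  [[0, 0, 0], [0, 0, 0]],
  [[0, 0, 0], [0, 0, 0]],
  [[0, 0, 0], [0, 0, 0]],
  [[0, 0, 0], [0, 0, 0]],
], hand=0)

```text
time_s: 6.15
tool_pos: [0.4586, 0.3617, 0.2431]
orientation: [0.003, -0.028, 1.0, 0.002]
contact_force: [-0.5, 0.9, 0.8]
width: 0.012
gripper_force: 0.0
```

Request:
servo_tool([
  [[0, 0, 0], [0, 0, 0]],
  [[0, 0, 0], [0, 0, 0]],
  [[0, 0, 0], [0, 0, 0]],
  [[0, 0, 0], [0, 0, 0]],
  [[0, 0, 0], [0, 0, 0]],
])

```text
time_s: 6.65
tool_pos: [0.4586, 0.3613, 0.243]
orientation: [0.003, -0.028, 1.0, 0.002]
contact_force: [0.7, -3.0, 5.7]
width: 0.0084
gripper_force: 58.4
```

```bash
python3 st.py 0.4565 0.36 0.085 183.2
```

```text
t 6.65 q [ 0.6674  0.5154 -0.0276  1.0213 -0.0006  0.6116] tcp [0.4586 0.3613 0.243 ] 
R [[-0.9984277405605276, -0.0557835480563137, 0.005499331363774192], [-0.05576427851433901, 0.9984374816745331, 0.0035972808052576665], [-0.005691407644412626, 0.0032849587007430237, -0.9999784082295776]] grasp [0.4595 0.3619 0.0883]
turn(tool) deg [ 0.1882  0.3261 -0.0027] shift after turn(tool) [ 0.0022 -0.0012  0.0033] shift now(tool) [ 0.0022 -0.0012  0.0033]
```

Gripped at 8.4 mm width (10 mm pin with pad compliance), 58 N. I'll lift straight out and carry it above the hole.

Request:
servo_tool([
  [[0, 0, -0.01], [0, 0, 0]],
  [[0, 0, -0.015], [0, 0, 0]],
  [[0, 0, -0.02], [0, 0, 0]],
  [[0, 0, -0.025], [0, 0, 0]],
  [[0, 0, -0.015], [0.19, 0.33, 0]],
])

```text
time_s: 7.15
tool_pos: [0.4581, 0.3615, 0.3294]
orientation: [-0.0, -0.028, 1.0, 0.001]
contact_force: [0.0, -0.4, -0.0]
width: 0.0082
gripper_force: 58.4
```

Request:
servo_tool([
  [[-0.007, -0.02, 0], [0, 0, 0]],
  [[-0.014, -0.04, 0], [0, 0, 0]],
  [[-0.014, -0.04, 0], [0, 0, 0]],
  [[-0.014, -0.04, 0], [0, 0, 0]],
  [[-0.014, -0.04, 0], [0, 0, 0]],
])

```text
time_s: 7.65
tool_pos: [0.5313, 0.1838, 0.3274]
orientation: [-0.001, -0.028, 1.0, 0.0]
contact_force: [0.2, 0.9, -0.6]
width: 0.0084
gripper_force: 58.5
```

Request:
servo_tool([
  [[-0.013, -0.039, 0], [0, 0, 0]],
  [[-0.01, -0.03, 0], [0, 0, 0]],
  [[-0.005, -0.02, 0], [0, 0, 0]],
  [[0, 0, 0], [0, 0, 0]],
  [[0, 0, 0], [0, 0, 0]],
])

```text
time_s: 8.15
tool_pos: [0.5639, 0.0976, 0.3271]
orientation: [-0.001, -0.028, 1.0, 0.0]
contact_force: [0.2, 0.4, -0.7]
width: 0.0086
gripper_force: 58.5
```

```bash
python3 st.py 0.565 0.0986 0.0885 183.2; python3 - <<'E'
from cell import bot
import cv2
import numpy as np
c=bot.calibration("wrist"); im=bot.camera("wrist")[:,:,::-1]
np.savez("w2.npz",**c); cv2.imwrite("pics/w2.png",im)
cv2.imwrite("pics/w2c.png",cv2.resize(im[100:400,190:490],None,fx=2,fy=2,interpolation=cv2.INTER_CUBIC))
E
```

```text
t 8.15 q [0.1711 0.4261 0.0636 1.21   0.0012 0.1159] tcp [0.5639 0.0976 0.3271] 
R [[-0.9984739507299345, -0.05519289479247023, -0.0018745874702162562], [-0.055194633206200654, 0.9984752189462223, 0.0008886031320177773], [0.0018226845555803046, 0.0009907142476883095, -0.9999978481508298]] grasp [0.5636 0.0977 0.1724]
turn(tool) deg [ 0.0568 -0.1044 -0.036 ] shift after turn(tool) [-0.0011  0.0009  0.0839] shift now(tool) [-0.0013  0.0009  0.0839]
```

View pics/w2c.png

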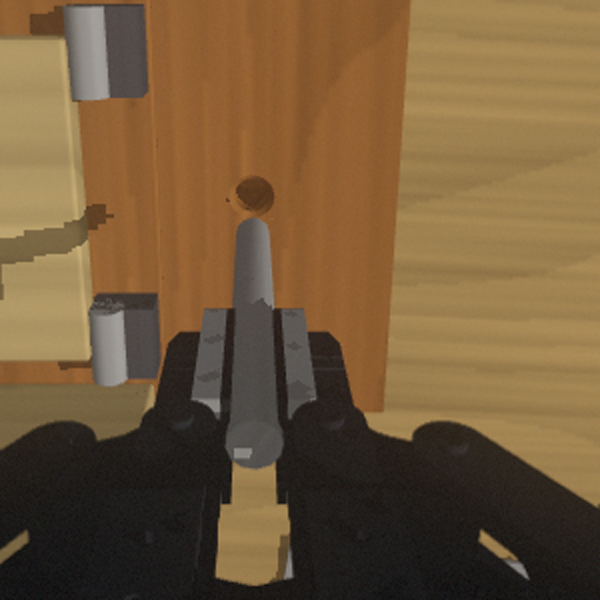

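The wrist crop (offset 190,100, scale 2) shows the hole mouth centred at (252,196). The pin foot's far rim is at (252,218) and the pin's top disc is centred at about (255,441).

```bash
python3 - <<'E'
from h import *
np.set_printoptions(precision=4,suppress=True)
c=dict(np.load("w2.npz"))
for k in("fovy","cx","cy"):c[k]=float(c[k])
f=lambda u,v:((u+.5)/2-.5+190,(v+.5)/2-.5+100)
g=lambda p:((p-[190,100]+.5)*2-.5)
h=atz(c,f(252,196),.04);print("hole",h)
zt=.194;zf=.094
print("top disc",atz(c,f(255,441),zt))
th=np.linspace(0,2*np.pi,73)
rim=lambda x,y,z,r:g(proj(c,np.c_[x+r*np.cos(th),y+r*np.sin(th),0*th+z]))
# foot: far rim row 218, centre column 252
def F(p):
    m=rim(p[0],p[1],zf,.0045);return [m[:,1].min()-218,(m[:,0].min()+m[:,0].max())/2-252.5]
s=least_squares(F,[.56,.097]);print("foot",s.x,s.fun,np.ptp(rim(*s.x,zf,.005)[:,0]))
def G(p):
    m=rim(p[0],p[1],zt,.005);return [m[:,1].max()-468,(m[:,0].min()+m[:,0].max())/2-254.5]
s=least_squares(G,[.56,.097]);m=rim(*s.x,zt,.005);print("top",s.x,np.ptp(m[:,0]),m[:,1].min())
m=rim(h[0],h[1],.04,.0085);print("hole rim",m.min(0),m.max(0))
E
```

```text
hole [0.5655 0.0979 0.04  ]
top disc [0.5589 0.0982 0.194 ]
foot [0.5593 0.0977] [-0.  0.] 33.07847531535822
top [0.5594 0.0981] 58.95987018381243 418.25168274876125
hole rim [229.4361 174.3224] [274.5775 217.2481]
```

The fit shows the pin upright at (0.5593, 0.0979) and the hole at (0.5655, 0.0979), which agrees with the top camera. I'll shift +6 mm in x, lower the foot to just above the mouth, and check.

Request:
servo_tool([
  [[-0.003, 0, 0], [0.06, -0.1, 0]],
  [[-0.003, 0, 0.01], [0, 0, 0]],
  [[0, 0, 0.02], [0, 0, 0]],
  [[0, 0, 0.012], [0, 0, 0]],
  [[0, 0, 0], [0, 0, 0]],
])

```text
time_s: 8.7
tool_pos: [0.5688, 0.0984, 0.2822]
orientation: [-0.003, -0.029, 1.0, -0.001]
contact_force: [0.2, -0.0, -0.4]
width: 0.0085
gripper_force: 58.5
```

```bash
python3 st.py; python3 - <<'E'
from cell import bot
import cv2
import numpy as np
c=bot.calibration("wrist"); im=bot.camera("wrist")[:,:,::-1]
np.savez("w3.npz",**c); cv2.imwrite("pics/w3c.png",cv2.resize(im[150:300,240:390],None,fx=4,fy=4,interpolation=cv2.INTER_CUBIC))
E
```

```text
t 8.7 q [ 0.1715  0.4717  0.0122  1.1166 -0.001   0.1145] tcp [0.5688 0.0984 0.2822] 
R [[-0.9983582372452713, -0.057054733263936716, -0.005058412467949628], [-0.057045992272374335, 0.9983698264843923, -0.00185589094093475], [0.005156053740515345, -0.0015642818497539485, -0.9999854839607021]] grasp [0.568  0.0981 0.1275]
```

View pics/w3c.png

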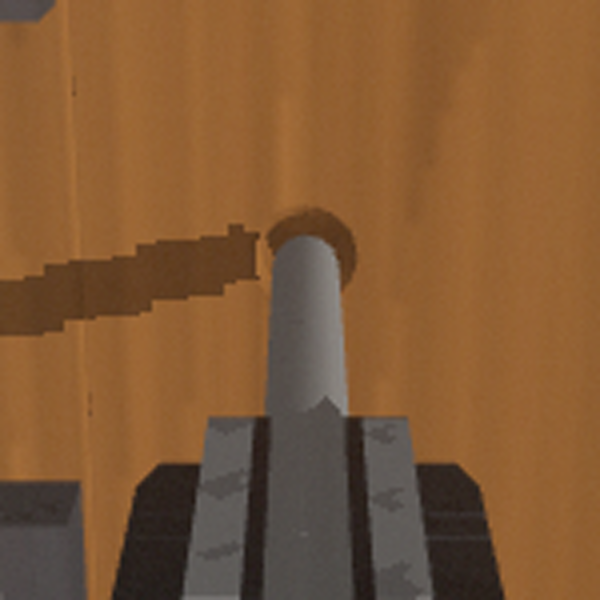

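Crop (offset 240,150, scale 4): the hole rim spans columns 267–356 with its far edge at row 206. The pin foot is centred on column 306 with its far rim at row 235, just above the mouth.

```bash
python3 - <<'E'
from h import *
np.set_printoptions(precision=4,suppress=True)
c=dict(np.load("w3.npz"))
for k in("fovy","cx","cy"):c[k]=float(c[k])
g=lambda p:((p-[240,150]+.5)*4-.5)
th=np.linspace(0,2*np.pi,73)
rim=lambda x,y,z,r:g(proj(c,np.c_[x+r*np.cos(th),y+r*np.sin(th),0*th+z]))
def fit(z,r,v,u):
    F=lambda p:(lambda m:[m[:,1].min()-v,(m[:,0].min()+m[:,0].max())/2-u])(rim(p[0],p[1],z,r))
    s=least_squares(F,[.56,.097]).x; return s,np.ptp(rim(*s,z,r)[:,0])
print("hole",fit(.04,.0085,206,311.5))
for z in(.047,.049,.051):print("foot",z,fit(z,.0045,235,306),fit(z,.005,235,306))
E
```

```text
hole (array([0.5657, 0.0989]), np.float64(107.79227459749268))
foot 0.047 (array([0.5641, 0.098 ]), np.float64(58.936484427438245)) (array([0.5646, 0.098 ]), np.float64(65.43822345567537))
foot 0.049 (array([0.5633, 0.098 ]), np.float64(59.514172837151136)) (array([0.5638, 0.098 ]), np.float64(66.0791801432049))
foot 0.051 (array([0.5626, 0.0979]), np.float64(60.10329833351352)) (array([0.5631, 0.098 ]), np.float64(66.73281732367764))
```

Remaining offset is about +1.5 mm in x and under 1 mm in y, well inside the chamfer. I'll insert gently and watch the force.

Request:
servo_tool([
  [[-0.0015, 0, 0], [0.1, -0.2, 0]],
  [[0, 0, 0.004], [0, 0, 0]],
  [[0, 0, 0.006], [0, 0, 0]],
  [[0, 0, 0.005], [0, 0, 0]],
  [[0, 0, 0], [0, 0, 0]],
])

```text
time_s: 9.25
tool_pos: [0.5713, 0.098, 0.2705]
orientation: [0.002, -0.028, 1.0, -0.001]
contact_force: [-0.1, 0.4, -0.9]
width: 0.0084
gripper_force: 58.7
```

```bash
python3 st.py 0.5665 0.0985 0.089 183.2; python3 -c "
from cell import bot;o=bot.observe();print(o['contact_force'],o['torque'])"
```

```text
t 9.25 q [ 0.1706  0.4827 -0.0031  1.0813 -0.0028  0.1145] tcp [0.5713 0.098  0.2705] 
R [[-0.9984205014299936, -0.056030318002912055, 0.004135914502606897], [-0.05603945286330987, 0.9984262900271221, -0.00212675937943978], [-0.004010242768361487, -0.0023551745518567264, -0.9999891854944079]] grasp [0.572  0.0977 0.1158]
turn(tool) deg [-0.1349  0.2298  0.0123] shift after turn(tool) [0.0048 0.0007 0.0268] shift now(tool) [0.0049 0.0008 0.0268]
[-0.13176866  0.41884995 -0.93396128] [0.11604001 0.26286261 0.02830111]
```

Request:
servo_tool([
  [[0.001, 0, 0], [0, 0.15, 0]],
  [[0, 0, 0], [0, 0, 0]],
  [[0, 0, 0], [0, 0, 0]],
])

```text
time_s: 9.55
tool_pos: [0.5705, 0.0979, 0.2698]
orientation: [0.001, -0.028, 1.0, -0.001]
contact_force: [0.1, 0.5, -0.8]
width: 0.0084
gripper_force: 58.7
```

```bash
python3 st.py 0.5665 0.0985 0.089 183.2; python3 - <<'E'
from cell import bot
import cv2
import numpy as np
o=bot.observe();print(o['contact_force'],o['torque'])
c=bot.calibration("wrist"); im=bot.camera("wrist")[:,:,::-1]
np.savez("w4.npz",**c); cv2.imwrite("pics/w4c.png",cv2.resize(im[150:300,240:390],None,fx=4,fy=4,interpolation=cv2.INTER_CUBIC))
E
```

```text
t 9.55 q [ 0.1707  0.4831 -0.0044  1.0826 -0.0029  0.1146] tcp [0.5705 0.0979 0.2698] 
R [[-0.9984292420965003, -0.05601634890528777, 0.0011032596835725285], [-0.05601923543463529, 0.9984257998040448, -0.002787031928862484], [-0.000945403579025121, -0.0028444579403925077, -0.9999955076254584]] grasp [0.5707 0.0975 0.1151]
turn(tool) deg [-0.163   0.0542  0.0113] shift after turn(tool) [0.004  0.0008 0.0261] shift now(tool) [0.004  0.0009 0.026 ]
[ 0.11643242  0.54393773 -0.78563681] [-0.00507551 -0.00370887  0.04115295]
```

View pics/w4c.png

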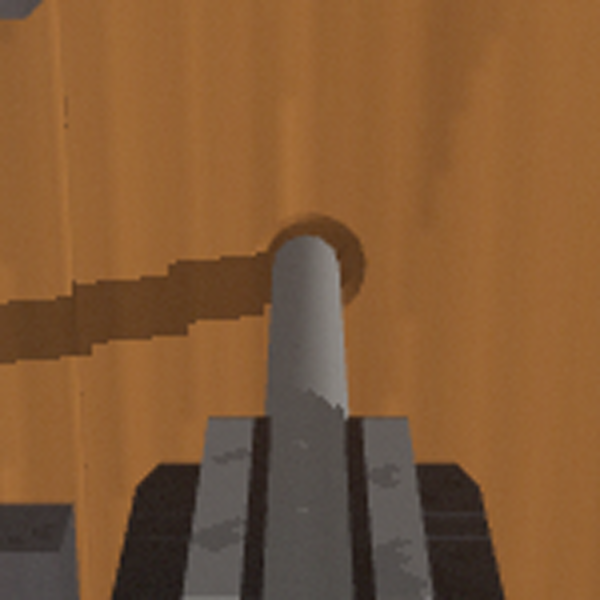

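Crop: hole far edge at row 213, right edge at column 366, left about 266, so the centre is about 316. The pin foot (306, far rim 235) sits left of and slightly nearer than the hole's centre, and isn't in it yet.

```bash
python3 - <<'E'
from h import *
np.set_printoptions(precision=4,suppress=True)
c=dict(np.load("w4.npz"))
for k in("fovy","cx","cy"):c[k]=float(c[k])
g=lambda p:((p-[240,150]+.5)*4-.5)
th=np.linspace(0,2*np.pi,73)
rim=lambda x,y,z,r:g(proj(c,np.c_[x+r*np.cos(th),y+r*np.sin(th),0*th+z]))
def fit(z,r,v,u,side):
    w=lambda m:m[:,0].max() if side=="R" else (m[:,0].min()+m[:,0].max())/2
    F=lambda p:(lambda m:[m[:,1].min()-v,w(m)-u])(rim(p[0],p[1],z,r))
    s=least_squares(F,[.56,.097]).x; m=rim(*s,z,r);return s,m.min(0),m.max(0)
print("hole R",fit(.04,.0085,213,366,"R"));print("hole R 7.5",fit(.04,.0075,213,366,"R"))
print("hole C",fit(.04,.0085,213,316,"C"))
for z in(.037,.040,.042):print("foot",z,fit(z,.0045,235,306,"C")[0])
E
```

```text
hole R (array([0.5657, 0.0977]), array([251.7129, 213.    ]), array([366.    , 319.6884]))
hole R 7.5 (array([0.5646, 0.0986]), array([265.0021, 213.    ]), array([366.    , 307.4166]))
hole C (array([0.5656, 0.0987]), array([258.8529, 213.    ]), array([373.1471, 319.6902]))
foot 0.037 [0.5662 0.0973]
foot 0.04 [0.5652 0.0972]
foot 0.042 [0.5644 0.0972]
```

Request:
servo_tool([
  [[0, 0.0005, 0], [-0.16, 0, 0]],
  [[0, 0, 0.003], [0, 0, 0]],
  [[0, 0, 0.004], [0, 0, 0]],
  [[0, 0, 0.004], [0, 0, 0]],
  [[0, 0, 0], [0, 0, 0]],
])

```text
time_s: 10.1
tool_pos: [0.5701, 0.0984, 0.258]
orientation: [-0.0, -0.028, 1.0, -0.0]
contact_force: [-0.5, 0.1, -0.2]
width: 0.0084
gripper_force: 58.7
```

```bash
python3 st.py 0.5705 0.0985 0.089 183.2; python3 -c "
from cell import bot;o=bot.observe();print(o['contact_force'],o['torque'])"
```

```text
t 10.1 q [ 0.171   0.4941 -0.0199  1.0574 -0.0001  0.1148] tcp [0.5701 0.0984 0.258 ] 
R [[-0.9984216510822516, -0.056159274434051956, -0.0005852736385164841], [-0.056159140258464024, 0.998421800544948, -0.00024323242884335963], [0.0005980097167017963, -0.00020998005884750455, -0.9999997991463566]] grasp [0.57   0.0984 0.1033]
turn(tool) deg [-0.012  -0.0343  0.0194] shift after turn(tool) [-0.0004  0.      0.0143] shift now(tool) [-0.0004  0.      0.0143]
[-0.45224618  0.08743235 -0.17390779] [-0.00891389  0.01790121 -0.00165694]
```

It is entering freely. I'll go on to the bottom.

Request:
servo_tool([
  [[0, 0, 0.004], [0, 0, 0]],
  [[0, 0, 0.004], [0, 0, 0]],
  [[0, 0, 0.003], [0, 0, 0]],
  [[0, 0, 0], [0, 0, 0]],
])

```text
time_s: 10.5
tool_pos: [0.5703, 0.0984, 0.2474]
orientation: [0.0, -0.028, 1.0, -0.0]
contact_force: [0.5, -0.1, -1.1]
width: 0.0082
gripper_force: 58.7
```

Request:
servo_tool([
  [[0, 0, 0.001], [0, 0, 0]],
  [[0, 0, 0.001], [0, 0, 0]],
  [[0, 0, 0], [0, 0, 0]],
])

```text
time_s: 10.8
tool_pos: [0.5705, 0.0985, 0.246]
orientation: [0.001, -0.028, 1.0, 0.0]
contact_force: [0.2, 0.4, -1.0]
width: 0.0083
gripper_force: 58.7
```

Request:
servo_tool([
  [[0, 0, 0.001], [0, 0, 0]],
  [[0, 0, 0], [0, 0, 0]],
])

```text
time_s: 11.0
tool_pos: [0.5705, 0.0985, 0.245]
orientation: [0.001, -0.028, 1.0, 0.0]
contact_force: [-0.4, 0.4, -1.2]
width: 0.0082
gripper_force: 58.7
```

Request:
servo_tool([
  [[0, 0, 0.001], [0, 0, 0]],
  [[0, 0, 0], [0, 0, 0]],
])

```text
time_s: 11.2
tool_pos: [0.5705, 0.0985, 0.2439]
orientation: [0.001, -0.028, 1.0, 0.0]
contact_force: [0.2, 0.3, -1.3]
width: 0.0083
gripper_force: 58.7
```

Request:
servo_tool([
  [[0, 0, 0.001], [0, 0, 0]],
  [[0, 0, 0], [0, 0, 0]],
])

```text
time_s: 11.4
tool_pos: [0.5706, 0.0985, 0.2431]
orientation: [0.001, -0.028, 1.0, 0.0]
contact_force: [1.1, 0.8, -0.3]
width: 0.0086
gripper_force: 58.8
```

Request:
servo_tool([
  [[0, 0, 0], [0, 0, 0]],
  [[0, 0, 0], [0, 0, 0]],
  [[0, 0, 0], [0, 0, 0]],
  [[0, 0, 0], [0, 0, 0]],
], hand=70)

```text
time_s: 11.8
tool_pos: [0.5705, 0.0985, 0.2431]
orientation: [0.001, -0.028, 1.0, 0.0]
contact_force: [-0.3, 0.6, -0.5]
width: 0.06
gripper_force: 0.0
```

Request:
servo_tool([
  [[0, 0, -0.01], [0, 0, 0]],
  [[0, 0, -0.03], [0, 0, 0]],
  [[0, 0, -0.04], [0, 0, 0]],
  [[0, 0, -0.03], [0, 0, 0]],
  [[0, 0, 0], [0, 0, 0]],
])

```text
time_s: 12.3
tool_pos: [0.5718, 0.0987, 0.3595]
orientation: [0.006, -0.028, 1.0, 0.001]
contact_force: [0.6, 0.3, -0.1]
width: 0.0599
gripper_force: 0.0
```

```bash
python3 st.py 0.5785 -0.1515 0.052 183.2; python3 - <<'E'
from cell import bot
from h import *
c=bot.calibration("wrist"); w=bot.camera("wrist")[:,:,::-1]
s=bot.camera("side")[:,:,::-1]
np.savez("w5.npz",**c)
o=np.zeros((600,800,3),np.uint8)
a=crop(w,240,120,150,190,3);o[:570,:450]=a
b=crop(s,215,130,110,120,3);o[:360,460:790]=b
cv2.imwrite("pics/v5.png",o)
E
```

```text
t 12.3 q [ 0.171   0.4157  0.1342  1.2769 -0.0001  0.1148] tcp [0.5718 0.0987 0.3595] 
R [[-0.9983489817209426, -0.056109751040316805, 0.012288471627952028], [-0.05608944689240644, 0.9984237626358952, 0.001991017650717712], [-0.012380817584522955, 0.001298476867417592, -0.99992251165466]] grasp [0.5737 0.099  0.2048]
turn(tool) deg [0.0745 0.7094 0.0161] shift after turn(tool) [ 0.0073 -0.2502  0.1528] shift now(tool) [ 0.0093 -0.2504  0.1524]
```

View pics/v5.png

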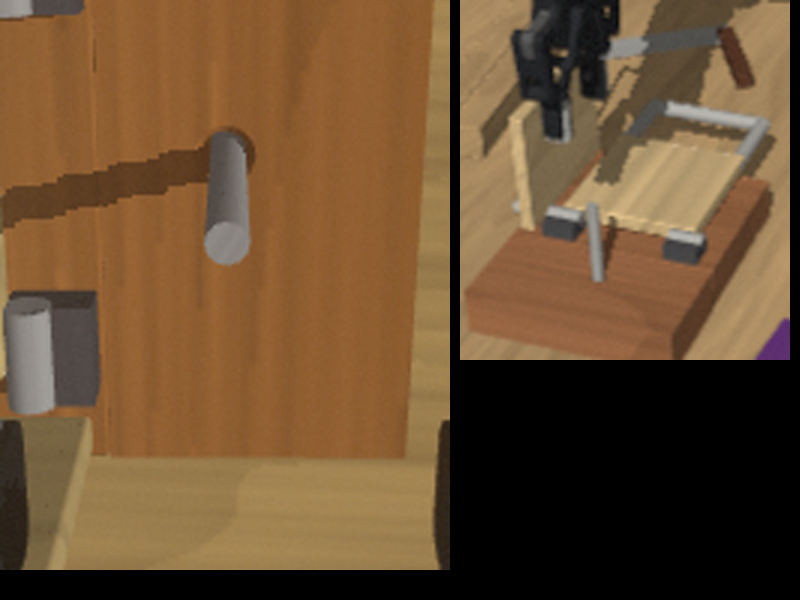

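The wrist crop shows the pin standing upright in the hole, and the side crop shows it on the base with its top at (594,208) in the crop. I'll check the depth by number while moving to the bar.

Request:
servo_tool([
  [[0, -0.02, 0], [0.07, 0.7, 0]],
  [[0.001, -0.045, 0], [0, 0, 0]],
  [[0.002, -0.045, 0], [0, 0, 0]],
  [[0.002, -0.045, 0], [0, 0, 0]],
  [[0.002, -0.045, 0], [0, 0, 0]],
], hand=55)

```text
time_s: 12.9
tool_pos: [0.5739, -0.103, 0.3517]
orientation: [-0.007, -0.028, 1.0, -0.0]
contact_force: [1.2, -0.6, -0.6]
width: 0.0471
gripper_force: 0.0
```

Request:
servo_tool([
  [[0, -0.035, 0], [0, 0, 0]],
  [[0, -0.015, 0.02], [0, 0, 0]],
  [[0, 0, 0.03], [0, 0, 0]],
  [[0, 0, 0.02], [0, 0, 0]],
  [[0, 0, 0], [0, 0, 0]],
])

```text
time_s: 13.4
tool_pos: [0.5745, -0.1515, 0.2784]
orientation: [-0.01, -0.028, 1.0, 0.001]
contact_force: [-0.7, 0.5, -0.1]
width: 0.0472
gripper_force: 0.0
```

```bash
python3 st.py 0.579 -0.152 0.052 183.2; python3 - <<'E'
from cell import bot
from h import *
np.set_printoptions(precision=4,suppress=True)
c=dict(np.load("w5.npz"))
for k in("fovy","cx","cy"):c[k]=float(c[k])
s=bot.calibration("side")
u=((227+.5)/3-.5+240,(243+.5)/3-.5+120); v=((594-460+.5)/3-.5+215,(207+.5)/3-.5+130)
print("pin top",atz(c,u,.11),tri((c,u),(s,v)),proj(s,[.565,.0985,.11]),v)
E
```

```text
t 13.4 q [-0.2569  0.5126  0.069   1.1476 -0.0045 -0.3123] tcp [ 0.5745 -0.1515  0.2784] 
R [[-0.9982449835093435, -0.055384240078316486, -0.020965181835089722], [-0.055414126438792004, 0.9984630977056873, 0.00084682406023881], [0.020886059691970323, 0.002007105107070333, -0.9997798477863179]] grasp [ 0.5713 -0.1514  0.1237]
turn(tool) deg [ 0.1153 -1.1967 -0.0239] shift after turn(tool) [-0.0045 -0.0007  0.0717] shift now(tool) [-0.006  -0.0009  0.0716]
pin top [0.5667 0.0985 0.11  ] [0.5645 0.0978 0.1094] [[258.0804 198.2649]] (259.3333333333333, 198.66666666666669)
```

The pin top comes out at z = 0.109, against 0.110 when seated, so it is fully down. Next I'll descend on the bar and grip it.

Request:
servo_tool([
  [[-0.004, 0, 0.005], [0.1, -1.0, 0]],
  [[0, -0.0005, 0.02], [0, 0, 0]],
  [[0, 0, 0.025], [0, 0, 0]],
  [[0, 0, 0.017], [0, 0, 0]],
  [[0, 0, 0.003], [0, 0, 0]],
])

```text
time_s: 13.9
tool_pos: [0.5808, -0.1516, 0.2121]
orientation: [0.002, -0.028, 1.0, -0.001]
contact_force: [-0.1, 0.4, -0.8]
width: 0.0473
gripper_force: 0.0
```

Request:
servo_tool([
  [[0, 0, 0], [0, 0, 0]],
  [[0, 0, 0], [0, 0, 0]],
  [[0, 0, 0], [0, 0, 0]],
  [[0, 0, 0], [0, 0, 0]],
  [[0, 0, 0], [0, 0, 0]],
], hand=0, squeeze=40)

```text
time_s: 14.4
tool_pos: [0.5819, -0.1519, 0.2152]
orientation: [0.005, -0.028, 1.0, -0.001]
contact_force: [-0.7, 1.9, 6.8]
width: 0.0121
gripper_force: 39.3
```

```bash
python3 st.py 0.579 -0.152 0.052 183.2
```

```text
t 14.4 q [-0.2554  0.5734 -0.0086  0.9784  0.0002 -0.312 ] tcp [ 0.5819 -0.1519  0.2152] 
R [[-0.9983519244179337, -0.05648576218830098, 0.010138721862991628], [-0.05651314529181513, 0.9983988864095472, -0.002434753663557335], [-0.009984959701200178, -0.003003712067212628, -0.9999456376691598]] grasp [ 0.5834 -0.1523  0.0605]
turn(tool) deg [-0.1719  0.5722  0.039 ] shift after turn(tool) [0.0029 0.0001 0.0085] shift now(tool) [0.003  0.0001 0.0084]
```

Grip is 8 mm high on the bar, so I'll regrip it centred and level.

Request:
servo_tool([
  [[0, 0, 0], [0, 0, 0]],
  [[0, 0, 0], [0, 0, 0]],
  [[0.001, 0, 0.004], [-0.1, 0.4, 0]],
  [[0, 0, 0.003], [0, 0, 0]],
  [[0, 0, 0], [0, 0, 0]],
], hand=55)

```text
time_s: 14.9
tool_pos: [0.5796, -0.1522, 0.2052]
orientation: [-0.001, -0.028, 1.0, -0.0]
contact_force: [0.6, 0.1, 0.2]
width: 0.047
gripper_force: 0.0
```

```bash
python3 st.py 0.579 -0.152 0.052 183.2
```

```text
t 14.9 q [-0.2565  0.5856 -0.0164  0.9709 -0.0015 -0.3124] tcp [ 0.5796 -0.1522  0.2052] 
R [[-0.9984355077435487, -0.05585944905435966, -0.0025017650220802603], [-0.055857451340474554, 0.998438382188995, -0.000861453172916782], [0.0025459785208880917, -0.0007203632181123088, -0.9999964995289761]] grasp [ 0.5792 -0.1523  0.0505]
turn(tool) deg [-0.0413 -0.1459  0.0021] shift after turn(tool) [ 0.0006  0.0002 -0.0015] shift now(tool) [ 0.0006  0.0002 -0.0015]
```

Request:
servo_tool([
  [[0, 0, 0], [0, 0, 0]],
  [[0, 0, 0], [0, 0, 0]],
  [[0, 0, 0], [0, 0, 0]],
  [[0, 0, 0], [0, 0, 0]],
  [[0, 0, 0], [0, 0, 0]],
], hand=0)

```text
time_s: 15.4
tool_pos: [0.5801, -0.1522, 0.2064]
orientation: [-0.0, -0.028, 1.0, -0.001]
contact_force: [-1.0, -0.1, 0.2]
width: 0.0126
gripper_force: 38.9
```

```bash
python3 st.py 0.579 -0.152 0.052 183.2
```

```text
t 15.4 q [-0.2563  0.5842 -0.0153  0.9712 -0.0015 -0.3124] tcp [ 0.5801 -0.1522  0.2064] 
R [[-0.9984293722985589, -0.056024061703518535, -0.00030502745100943523], [-0.056023570225967434, 0.9984284175747957, -0.001433373023878949], [0.00038485145396217706, -0.0014140330016786714, -0.9999989261994378]] grasp [ 0.5801 -0.1525  0.0517]
turn(tool) deg [-0.081  -0.022   0.0116] shift after turn(tool) [ 0.0011  0.0003 -0.0003] shift now(tool) [ 0.0011  0.0003 -0.0003]
```

The grip is now centred at z = 0.0517. I'll raise along the arc (radius 195 mm, tool y = jig y) in 1/15 rad rows with the tool upright.

Request:
servo_tool([
  [[0, 0.0004, -0.013], [0, 0, 0]],
  [[0, 0.0013, -0.0129], [0, 0, 0]],
  [[0, 0.0021, -0.0128], [0, 0, 0]],
  [[0, 0.003, -0.0126], [0, 0, 0]],
  [[0, 0.0038, -0.0124], [0, 0, 0]],
], squeeze=30)

```text
time_s: 15.9
tool_pos: [0.5795, -0.1416, 0.2715]
orientation: [-0.0, -0.028, 1.0, -0.001]
contact_force: [2.0, -2.5, -3.2]
width: 0.0125
gripper_force: 36.9
```

Request:
servo_tool([
  [[0, 0.0047, -0.0121], [0, 0, 0]],
  [[0, 0.0055, -0.0118], [0, 0, 0]],
  [[0, 0.0062, -0.0114], [0, 0, 0]],
  [[0, 0.007, -0.0109], [0, 0, 0]],
  [[0, 0.0077, -0.0105], [0, 0, 0]],
])

```text
time_s: 16.4
tool_pos: [0.5777, -0.1114, 0.329]
orientation: [0.001, -0.027, 1.0, -0.003]
contact_force: [0.1, -6.3, 2.2]
width: 0.0129
gripper_force: 35.6
```

```bash
cat > arc.py <<'E'
from cell import bot
from h import *
o=bot.observe();r=R.from_quat(o["orientation"][[1,2,3,0]]);g=o["tool_pos"]+r.apply([0,0,bot.grip_depth])
# hinge from start grip: (.5801,-.1525) + .195*jy
jy=np.array([-.0558,.9984]);hg=np.array([.5801,-.1525])+.195*jy
y=(g[:2]-hg)@jy;z=g[2]-.052
print("grasp",g,"rad",np.hypot(y,z),"ang",np.arctan2(z,-y),"tilt",r.as_matrix()[:,2],o["contact_force"],o["width"],o["gripper_force"],o["torque"])
E
python3 arc.py
```

```text
grasp [ 0.5778793  -0.11234425  0.17427987] rad 0.19724496262007177 ang 0.6686650973959888 tilt [ 0.0011728  -0.00610015 -0.99998071] [ 0.09988016 -6.28046853  2.22266828] 0.012928589301793098 35.6414133310318 [-1.8881926  -0.00741978 -0.00718235]
```

Request:
servo_tool([
  [[0, 0.0084, -0.0099], [0, 0, 0]],
  [[0, 0.009, -0.0094], [0, 0, 0]],
  [[0, 0.0096, -0.0087], [0, 0, 0]],
  [[0, 0.0102, -0.0081], [0, 0, 0]],
  [[0, 0.0106, -0.0074], [0, 0, 0]],
])

```text
time_s: 16.9
tool_pos: [0.5748, -0.0646, 0.3746]
orientation: [0.002, -0.027, 1.0, -0.005]
contact_force: [-2.8, -11.7, 10.1]
width: 0.0125
gripper_force: 34.7
```

Request:
servo_tool([
  [[0, 0, 0], [0, 0, 0]],
  [[0, 0, 0], [0, 0, 0]],
  [[0, 0, 0], [0, 0, 0]],
])

```text
time_s: 17.2
tool_pos: [0.5747, -0.0645, 0.3749]
orientation: [0.002, -0.027, 1.0, -0.004]
contact_force: [-3.4, -11.8, 12.0]
width: 0.0125
gripper_force: 34.9
```

```bash
python3 arc.py; python3 - <<'E'
from cell import bot
from h import *
ims={n:bot.camera(n)[:,:,::-1] for n in("top","side","wrist")}
for n,i in ims.items(): cv2.imwrite(f"pics/f_{n}.png",i)
np.savez("w6.npz",**bot.calibration("wrist"))
o=np.zeros((600,800,3),np.uint8)
o[:300,:400]=crop(ims["top"],300,75,100,75,4)
o[:300,400:]=crop(ims["side"],225,105,100,75,4)
o[300:,:480]=cv2.resize(ims["wrist"],(480,300))
o[300:600,480:]=crop(ims["side"],225,165,80,75,4)
cv2.imwrite("pics/v6.png",o)
E
```

```text
grasp [ 0.57537556 -0.0658039   0.22018578] rad 0.19996403516980318 ang 0.9992770630330834 tilt [ 0.00456703 -0.00846327 -0.99995376] [ -3.39699058 -11.7863012   12.04577136] 0.012497791055823756 34.88818198442459 [-2.33194781  0.6416897  -0.07126758]
```

View pics/v6.png

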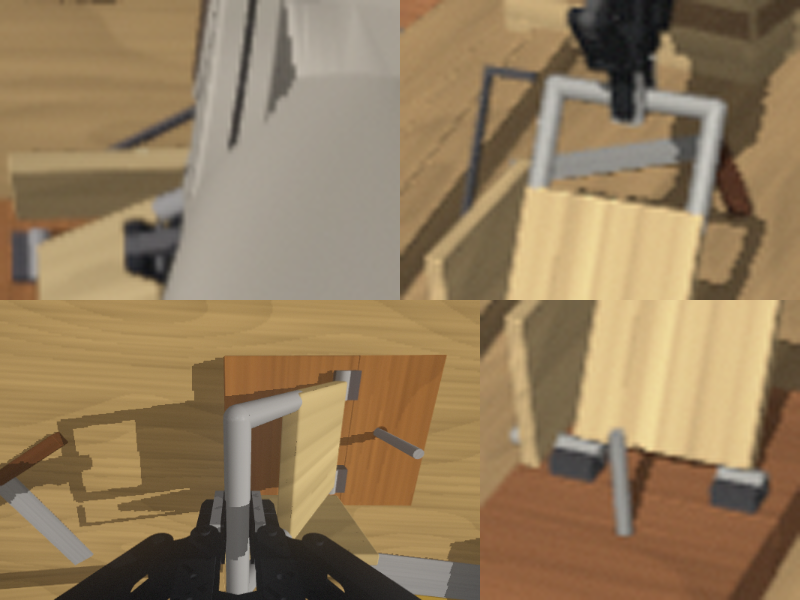

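The pin still stands, and the flap is up with the bar held next to the pointer tip. In the side crop the pointer corner is (490,70), its inner end (537,75), and the bar corners (552,83) and (722,103). In the wrist view the near bar corner is (235,412) at 0.75 scale. I'll triangulate the bar to get the flap angle.

```bash
python3 - <<'E'
from cell import bot
from h import *
np.set_printoptions(precision=4,suppress=True)
w=dict(np.load("w6.npz"))
for k in("fovy","cx","cy"):w[k]=float(w[k])
s=bot.calibration("side");t=bot.calibration("top")
S=lambda u,v:((u-400+.5)/4-.5+225,(v+.5)/4-.5+105)
W=lambda u,v:((u+.5)/.75-.5,(v-300+.5)/.75-.5)
a=np.radians(3.2);jx=np.array([np.cos(a),np.sin(a),0]);jy=np.array([-np.sin(a),np.cos(a),0]);z=np.array([0,0,1])
for nm,hole in(("wrist/arm",np.array([.5655,.0983,.04])),("top",np.array([.565,.0986,.04]))):
    H=hole-.055*jy+.012*z
    P=lambda x,r,th:H+x*jx-r*np.cos(th)*jy+r*np.sin(th)*z
    c=tri((w,W(237,412)),(s,S(722,103)));d=c-H
    print(nm,"corner jig",d@jx,np.hypot(d@jy,d[2]),np.arctan2(d[2],-d@jy))
    r=least_squares(lambda p:(proj(w,P(p[0],.195,p[1]))[0]-W(238,450)),[-.03,1.]);print(" wrist theta",r.x)
    for nme,c,px,x,rr in(("side bar far",s,S(552,84),.05,.195),("side bar near",s,S(722,104),-.05,.195),("side ptr inner",s,S(537,75),.066,.198),("side ptr corner",s,S(490,70),.098,.198)):
        print(" ",nme,px,[proj(c,P(x,rr,th))[0] for th in(.95,1.0,1.05)])
# pointer, top-camera only, from initial picture, per point: solve (x,th) at r=.198
    J=lambda u,v:((u+.5)/3.2+254.5,(v+.5)/3.2+89.5)
    for px in((327,29),(328,72)):
        r=least_squares(lambda p:(proj(t,P(p[0],.198,p[1]))[0]-J(*px)),[.08,1.]);print(" top ptr x,th",r.x)
E
```

```text
wrist/arm corner jig -0.06001651651318072 0.20098214021383454 0.9952150960755557
 wrist theta [-0.0376  0.9802]
  side bar far (262.625, 125.625) [array([264.5478, 127.077 ]), array([263.1197, 126.4527]), array([261.6391, 126.0116])]
  side bar near (305.125, 130.625) [array([301.3399, 132.6202]), array([300.1527, 132.0239]), array([298.9148, 131.6147])]
  side ptr inner (258.875, 123.375) [array([259.0108, 125.0582]), array([257.5249, 124.4117]), array([255.9851, 123.9501])]
  side ptr corner (247.125, 122.125) [array([247.6139, 123.3486]), array([246.055 , 122.6938]), array([244.4416, 122.2227])]
 top ptr x,th [0.0978 0.9998]
 top ptr x,th [0.0685 1.0025]
top corner jig -0.059534042582587626 0.2011605623243874 0.9938495989674168
 wrist theta [-0.0371  0.9782]
  side bar far (262.625, 125.625) [array([264.6699, 127.1571]), array([263.2423, 126.5332]), array([261.7621, 126.0925])]
  side bar near (305.125, 130.625) [array([301.4754, 132.7035]), array([300.2888, 132.1077]), array([299.0515, 131.6991])]
  side ptr inner (258.875, 123.375) [array([259.1309, 125.1375]), array([257.6454, 124.4913]), array([256.106 , 124.0302])]
  side ptr corner (247.125, 122.125) [array([247.7299, 123.4269]), array([246.1714, 122.7725]), array([244.5584, 122.3018])]
 top ptr x,th [0.0983 0.9977]
 top ptr x,th [0.0691 1.0004]
```

The triangulated radius and the upward force suggest the bar rolled a few mm in the pads. Judging by the tool's y and the wrist view, the flap is at ≈ 0.98, and the pointer is at 1.00. I'll nudge it up by 0.02 rad.

Request:
servo_tool([
  [[0, 0.0015, -0.001], [0, 0, 0]],
  [[0, 0.0015, -0.001], [0, 0, 0]],
  [[0, 0, 0], [0, 0, 0]],
  [[0, 0, 0], [0, 0, 0]],
  [[0, 0, 0], [0, 0, 0]],
])

```text
time_s: 17.85
tool_pos: [0.5745, -0.0617, 0.3767]
orientation: [0.002, -0.027, 1.0, -0.004]
contact_force: [-3.3, -11.0, 12.3]
width: 0.0128
gripper_force: 34.8
```

```bash
python3 arc.py; python3 - <<'E'
from cell import bot
from h import *
c=bot.calibration("wrist");i=bot.camera("wrist")[:,:,::-1];np.savez("w7.npz",**c)
s=bot.camera("side")[:,:,::-1]
o=np.zeros((600,800,3),np.uint8)
o[:,:480]=crop(i,270,110,120,150,4)
o[:300,480:]=crop(s,235,105,80,75,4); o[300:,480:]=crop(s,235,170,80,75,4)
cv2.imwrite("pics/v7.png",o)
E
```

```text
grasp [ 0.57523714 -0.06305139  0.2220091 ] rad 0.20003422627046608 ang 1.015795607324557 tilt [ 0.00447162 -0.00869822 -0.99995217] [ -3.25839588 -10.95374456  12.29793029] 0.012780417312045924 34.84210878610611 [-2.518849    0.60181123 -0.10009342]
```

View pics/v7.png

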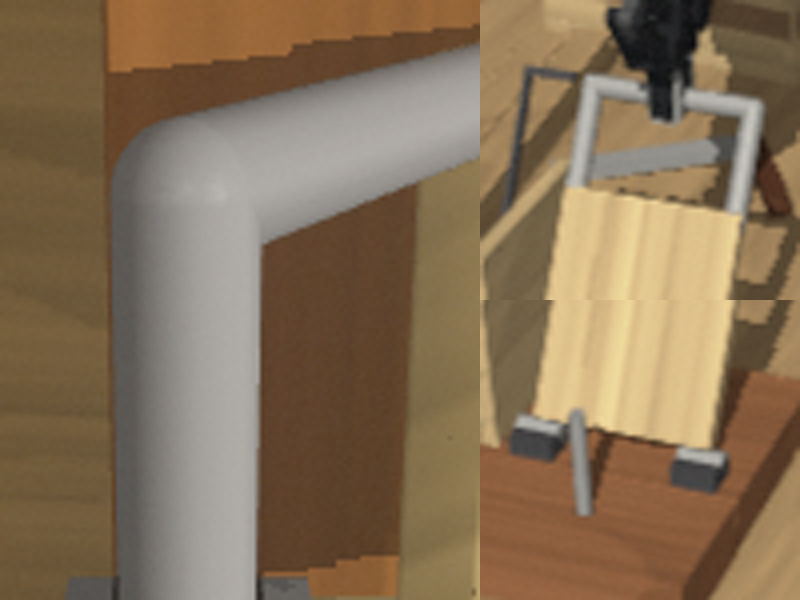

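Wrist crop (offset 270,110, scale 4): the bar's edges are at columns 113 and 259 at row 300, and at 116 and 257 at row 500. The pin is still upright. I'll fit the bar axis to these four edge rays.

```bash
python3 - <<'E'
from h import *
np.set_printoptions(precision=4,suppress=True)
w=dict(np.load("w7.npz"))
for k in("fovy","cx","cy"):w[k]=float(w[k])
a=np.radians(3.2);jx=np.array([np.cos(a),np.sin(a),0]);jy=np.array([-np.sin(a),np.cos(a),0]);z=np.array([0,0,1])
H=np.array([.5655,.0984,.04])-.055*jy+.012*z
f=lambda u,v:((u+.5)/4-.5+270,(v+.5)/4-.5+110)
E=[(113,300,-1),(259,300,1),(116,500,-1),(257,500,1)]
def res(p,free):
    y,zz=(p if free else (-.195*np.cos(p[0]),.195*np.sin(p[0])))
    Q=H+y*jy+zz*z;o=[]
    for u,v,s in E:
        O,d=ray(w,f(u,v));n=np.cross(d,jx);n/=np.linalg.norm(n);o.append(((Q-O)@n)) 
    o=np.array(o);return 1e3*(np.abs(o)-.007)
r=least_squares(lambda p:res(p,1),[-.105,.164]);print("bar y,z",r.x,"r",np.hypot(*r.x),"th",np.arctan2(r.x[1],-r.x[0]),r.fun)
r=least_squares(lambda p:res(p,0),[1.]);print("th (r=.195)",r.x,r.fun)
print("from tool y:",np.arccos(((np.array([.5752,-.06305,0])-H)@-jy)/.195))
E
```

```text
bar y,z [-0.1064  0.1622] r 0.19395097437286116 th 0.990384579993745 [-0.0535 -0.0385  0.0529  0.0379]
th (r=.195) [0.994] [-0.1226 -0.1029 -0.0172 -0.0273]
from tool y: 0.9915621057869055
```

The fit gives radius 0.194 (0.195 expected) and a flap angle of ≈ 0.992 against the pointer's ≈ 1.000. One last nudge of about 1 mm, then settle and hand in.

Request:
servo_tool([
  [[0, 0.0012, -0.0008], [0, 0, 0]],
  [[0, 0, 0], [0, 0, 0]],
  [[0, 0, 0], [0, 0, 0]],
  [[0, 0, 0], [0, 0, 0]],
  [[0, 0, 0], [0, 0, 0]],
])

```text
time_s: 18.45
tool_pos: [0.5745, -0.0605, 0.3775]
orientation: [0.002, -0.027, 1.0, -0.004]
contact_force: [-2.1, -10.9, 11.3]
width: 0.0124
gripper_force: 34.8
```

Request:
servo_tool([
  [[0, 0, 0], [0, 0, 0]],
  [[0, 0, 0], [0, 0, 0]],
  [[0, 0, 0], [0, 0, 0]],
  [[0, 0, 0], [0, 0, 0]],
  [[0, 0, 0], [0, 0, 0]],
])

```text
time_s: 18.95
tool_pos: [0.5745, -0.0605, 0.3774]
orientation: [0.002, -0.027, 1.0, -0.004]
contact_force: [-2.7, -10.6, 12.5]
width: 0.0126
gripper_force: 34.8
```

```bash
python3 arc.py; python3 -c "
from cell import bot
import numpy as np
o=bot.observe();print(np.abs(o['dq']).max(),o['time_s']);print(bot.sign_off())"
```

```text
grasp [ 0.57515836 -0.06189565  0.22275137] rad 0.20005945601747058 ang 1.0226714387593876 tilt [ 0.00438739 -0.00882404 -0.99995144] [ -2.73916617 -10.59798487  12.4952212 ] 0.012594898390586147 34.81802523136139 [-2.57978401  0.60071704 -0.05743493]
0.0016478846371167923 18.95
the job is handed in; nothing more can be done
None
```

I handed the job in at 19 s: the pin stands fully down in the jig's hole, and the gripper holds the flap still by its bar at about 1.00 rad, in line with the pointer (measured at about 1.00 rad); no verdict came back.

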